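# Clamp-check a circuit module and tote it

### The arm

A 6-joint arm with a two-finger parallel gripper is mounted at the origin on the work surface. World frame = base frame: x ahead of the robot, y to its left, z up, the work surface at z = 0. Lengths are in m, angles in rad, forces in N, time in s.
With the tool pointing down it reaches from about 0.25 to 0.725 m from the base axis. Payload 4 kg.
Tool frame: the origin (TCP) lies between the finger pads; the fingertips stand 11 mm ahead of it and the grasp point (between the pads) lies 8 mm behind it (bot.tip_extent is the distance from the TCP to the fingertips, in m); z points along the fingers, y is the line along which they close (so a half turn about z gives the same grasp; the last joint's range is limited). The gripper opens to 85 mm and grips with 20 to 120 N. Pads are 22 mm wide; open, the fingers measure 114 mm over their backs; the gripper's body (76 mm by 85 mm) begins 54 mm behind the grasp point. The pads swing forward as they close: fully open they stand 13 mm farther back than shut.
Start: joints at [1.292, 0.241, 0.005, 1.335, 0, 1.571], TCP at [0.138, 0.481, 0.242] pointing down, gripper open.
Joint ranges: [-2.72, 2.72], [-1.05, 1.87], [-1.09, 1.28], [-1.99, 2.15], [-1.42, 1.44], [-3.14, 3.14]. Speed limits (rad/s): [2.79, 2.79, 3.14, 3.14, 3.14, 3.14].

### API

Orientations are given as a unit quaternion [x, y, z, w].
In Python, from workcell import bot gives the robot as it stands. The module is installed in compiled form; this text tells all that it offers.
- The arm moves only by the tool drive_tool, never from a script. Its argument "rows" is a list of rows, each an object of numbers: "dx", "dy", "dz": the shift along the tool's x, y, z in units of 50 mm (1.0 is 50 mm); "wx", "wy", "wz": the turn, a rotation vector about the tool's x, y, z in units of 5 degrees (1.0 is 5 degrees); "hand": the finger opening in mm, from 0 to 85.4. A call has 1 to 20 rows; each row is the pose to reach, as a shift and turn from the pose commanded when the call began, along the tool's axes at that moment; what a row does not reach only later rows make up. A row lasts 1/10 s, in which the tool goes at most 50 mm and 8.59 degrees, less where a joint would pass 70% of its speed; a pose out of reach is approached as far as the arm can. A call with a gripper value outside its range is refused whole. The fingers move at their own pace and stop on an object; the grip force is fixed at half the most. Time passes only in rows, so rows that repeat a pose let the fingers close. It gives the time, the measured TCP pose, the force, the opening and the grip force at its end, in the units of the state.
- bot.get_obs(): the state, without advancing time (a new reading comes with each control period).
- bot.camera(name): name is "scene" or "top"; returns the picture (480x640x3 uint8, red, green, blue); there is no depth.
- bot.get_calibration(name): a dict with "vfov" (degrees; the focal length in pixels is half the picture's height over the tangent of half this angle, whatever the lens; pixels are square), "cx", "cy" (the principal point, pixels), "origin" and "rotation" of the camera in the world. Camera axes: x right, y up, looking along -z (the intrinsics and any distortion apply to the point x, -y, -z); pixel columns grow to the right and rows downward; lengths in m; the calibration is good to about 2 mm. A picture is of the moment at which its call begins. get_calibration takes no time and is no camera call.
- bot.job_done(): hands the job in; it is judged then, once.
Trained networks look in the newest picture that a camera, given by its name, has taken for a name from the list of things; names that differ only in an ending like _2 or _b are one class to them, and where a whole thing is asked for, a point or a joint stands for the part that bears it (a point fixed in the world has none). Each returns a list of dicts, best first, with "score" (0 to 1); they miss things now and then, are a little off and sometimes report something else, mostly with a low value. They report only what shows in the picture. A call takes as long as a camera call.
- bot.look_for(camera, thing): "extent" ([centre column, centre row, width, height] in pixels, round what is visible of it).
- bot.outline_of(camera, thing): "region" (480x640 bool, what is visible of it) and "extent" ([centre column, centre row, width, height] in pixels, round what is visible of it).
The state is a dict: "clock": time; "joint_pos": joint angles; "joint_vel": joint speeds; "tau": joint torques, N m; "eef_pos": TCP position; "tool_rot": TCP orientation; "ft_force": force on the tool from outside, world axes, zero at the start; "ft_torque": the same for the moment, N m; "grip_width": finger opening in m; "grasp_force": force on a finger pad.
Only numpy, scipy, OpenCV 4.12 (cv2) and the standard library are available. Lean on these libraries where they do the work, as an engineer would, in place of code of your own. Each camera call takes 0.05 s, during which the arm holds its last target. There are 200 camera calls.

### The job

Gently slide the circuit module along its nest until it rests against the steel stop, then swing the red-handled toggle clamp over centre onto it so that the clamp stays locked by itself, and keep your hands off it for at least a second. Then swing the clamp fully back open and lay the module flat, circuit side up, in the free part of the blue tote; do not drop it, and leave everything else on the bench, including the finished modules, where it is.

Things in the scene. Friction and masses are not known exactly. Their poses are not given: they have to be found in the camera images.
- nest: Check nest, fixed: aluminium plate 250 x 90 x 10 mm on the bench, origin at the centre of its underside. Its x axis runs from the module end (-x) to the clamp end (+x). The dark steel clamp bracket spans x 11 to 101 mm, y +-32 mm (its cheeks y +-24 mm, top at z 66 mm). Above the plate nothing stands behind x -88 mm.
- stop: Steel stop plate across the nest, 30 mm wide, 8 mm thick, top 12 mm above the ledge, fixed. Origin on the middle of the face that meets the module, at ledge height; axes as the nest (the module comes from -x). At home the module's front touches x = 0. Ramming harms it: keep the push on it under 30 N.
- module: Circuit module to be checked: steel box 64 (x) x 24 (y) x 16 (z) mm on a green board, green circuit and black chips on its top, gold contacts at its -x end, about 60 g. Origin at the centre of its underside, z up. It lies in the nest with its x axis along the nest's x, 5 to 11 mm short of the stop.
- module_front (a point): Middle of the lower edge of the module's +x end, the end that meets the stop.
- module_rear (a point): Centre of the module's -x end face, 8 mm above its underside, where it can be pushed towards the stop.
- clamp_handle (a joint): Handle angle (rad): 0 fully open (handle leans 0.90 from upright to nest +x, arm up), 1.55 locked on its end stop (leans 0.65 from upright to nest -x, arm level, pad on the module). Centre at 1.30: let go before that and the sprung pad throws it back; past it, it pulls itself to 1.55. With the module in, it resists from about 0.95 on, up to about 4 N at the grip.
- clamp_grip (a point): Middle of the red round grip of the handle, 20 mm diameter, reaching from 68 to 124 mm from the handle's hinge; this point is 105 mm from point clamp_hinge. It turns with the handle in the nest's x-z plane.
- clamp_hinge (a point): Hinge axis of the handle, along the nest's y; at nest x 80, z 59 mm.
- clamp_pad: Orange rounded pad, 13 mm diameter, on a sprung spindle at the end of the 80 mm clamp arm, which hinges about nest x 30, z 44 mm and moves with the handle. Locked, the pad bears on the module at nest x -50 mm with about 9 N and the arm's top is at nest z 71 mm. The origin is the arm's hinge, not the pad's tip.
- tote: Blue open tote, fixed: outside 210 (x) x 150 (y) x 45 (z) mm, wall and floor 5 mm. Origin at the centre of its underside. The half with x below 0 is free, the half with x above 15 mm holds two finished modules.
- done1: Finished module like the first, lying in the tote across it (along the tote's y) about 40 mm to the +x side of the tote's centre. Leave it.
- done2: Finished module, likewise, about 78 mm to the +x side. Leave it.
- solvent: White solvent bottle, 48 mm diameter, 110 mm tall, origin under its centre. Leave it.
- swabs: Clear jar with steel lid, 56 mm diameter, 60 mm tall. Leave it.
- brush: Cleaning brush lying on the bench on the robot's side. Leave it.
- driver: Screwdriver lying on the bench on the robot's side. Leave it.
- tape: Yellow tape roll lying flat, 90 mm diameter, 18 mm high. Leave it.
- ledge (a point): Top of the black ledge that carries the module, at nest x -55, y 0, z 24 mm (where the module's origin is at home). Ledge 21 mm wide, nest x -88 to -20 mm. Four brass guide posts 8 x 6 mm, tops at z 29 mm, centred at nest x -84 and -40, y +-16.25 mm, leave the module 1.25 mm play a side; between them (x -80 to -44 mm) fingers fit down beside it.

How it is judged:
By the outcome, as a careful person would: the job done as asked, in the order asked, and still so for the second after the job is handed in, with the robot touching nothing.
It also fails if it takes over 72 s, if anything falls off the work surface, if the arm or the gripper's body presses on something with over 40 N, if the wrist force passes 120 N, or if a joint passes its speed limit or range.

## Working session

There is one attempt and no reset: what is moved stays moved. The work goes in short steps, Python scripts to look and compute and a tool call to move; the robot and the scene stay as the last step left them, time stands still between calls to the robot, and variables do not carry over. Pictures are saved under pics/ and viewed, at most 13 in all, crops included, and the job is handed in when it is done.

Besides the shell and the picture viewer there is one more tool, called after "Request:" by a JSON object that holds its "method" and its "body". drive_tool: Moves the arm, as the interface text tells. Its arguments: {"type":"object","properties":{"rows":{"type":"array","items":{"type":"object","properties":{"dx":{"type":"number"},"dy":{"type":"number"},"dz":{"type":"number"},"wx":{"type":"number"},"wy":{"type":"number"},"wz":{"type":"number"},"hand":{"type":"number"}}}}},"required":["rows"]}

```bash
mkdir -p pics; cat > h.py <<'E'
import numpy as np,cv2
from workcell import bot
from scipy.spatial.transform import Rotation as R
E
python3 - <<'E'
from h import *
o=bot.get_obs();print({k:np.round(v,3).tolist() for k,v in o.items()})
for c in("scene","top"):
    im=bot.camera(c);cv2.imwrite(f"pics/{c}0.png",im[:,:,::-1]);
    k=bot.get_calibration(c);print(c,k)
    for t in("nest","stop","module","clamp_grip","clamp_pad","tote","done1","done2","solvent","swabs","tape","brush","driver"):
        r=bot.look_for(c,t);print(t,[(np.round(d["extent"]).tolist(),round(d["score"],2)) for d in r[:2]])
E
```

```text
{'clock': 0.0, 'joint_pos': [1.292, 0.241, 0.004, 1.335, -0.0, 1.571], 'joint_vel': [0.0, -0.001, 0.001, 0.0, 0.0, 0.0], 'tau': [0.001, -37.231, 25.241, 0.017, 0.0, 0.0], 'eef_pos': [0.137, 0.48, 0.241], 'tool_rot': [0.139, 0.99, -0.001, -0.0], 'ft_force': [-0.077, -0.579, -0.373], 'ft_torque': [-0.02, 0.011, 0.004], 'grasp_force': 0.0, 'grip_width': 0.085}
scene {'vfov': 57.06671018168771, 'cx': 320.3604939983195, 'cy': 245.46843866250998, 'origin': array([ 1.00674527, -0.1084669 ,  0.82789674]), 'rotation': array([0.23763688, 0.18081736, 0.5870332 , 0.75247978])}
nest [([260.0, 287.0, 149.0, 58.0], 0.61)]
stop [([236.0, 291.0, 8.0, 17.0], 0.44)]
module [([214.0, 290.0, 38.0, 15.0], 0.7)]
clamp_grip [([302.0, 280.0, 65.0, 38.0], 0.64)]
clamp_pad [([248.0, 264.0, 11.0, 5.0], 0.64)]
tote [([399.0, 258.0, 94.0, 98.0], 0.6), ([213.0, 289.0, 31.0, 16.0], 0.48)]
done1 [([394.0, 274.0, 29.0, 15.0], 0.72), ([408.0, 286.0, 34.0, 11.0], 0.55)]
done2 [([394.0, 274.0, 29.0, 15.0], 0.72), ([408.0, 286.0, 34.0, 11.0], 0.55)]
solvent [([454.0, 330.0, 33.0, 44.0], 0.93)]
swabs [([210.0, 384.0, 37.0
[... 472 characters left out ...]
220.0, 144.0, 24.0, 28.0], 0.2)]
stop [([411.0, 234.0, 31.0, 17.0], 0.69)]
module [([410.0, 234.0, 30.0, 16.0], 0.87)]
clamp_grip [([332.0, 213.0, 50.0, 28.0], 0.7)]
clamp_pad [([379.0, 222.0, 14.0, 7.0], 0.49)]
tote [([240.0, 232.0, 73.0, 97.0], 0.67)]
done1 [([238.0, 201.0, 27.0, 11.0], 0.82), ([247.0, 218.0, 26.0, 10.0], 0.72)]
done2 [([238.0, 201.0, 27.0, 11.0], 0.82), ([247.0, 218.0, 26.0, 10.0], 0.72)]
solvent [([220.0, 144.0, 24.0, 29.0], 0.97), ([410.0, 233.0, 27.0, 17.0], 0.19)]
swabs [([423.0, 151.0, 26.0, 25.0], 0.58), ([336.0, 215.0, 62.0, 31.0], 0.27)]
tape [([330.0, 138.0, 36.0, 38.0], 0.85)]
brush [([181.0, 352.0, 81.0, 51.0], 0.88)]
driver [([473.0, 352.0, 75.0, 43.0], 0.87)]
```

View pics/scene0.png

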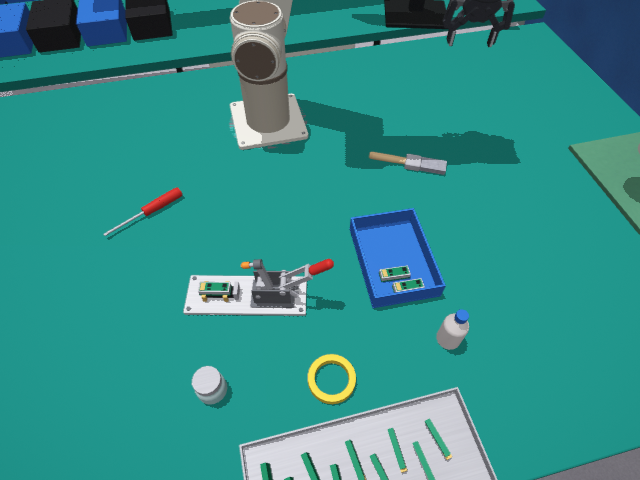

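View pics/top0.png

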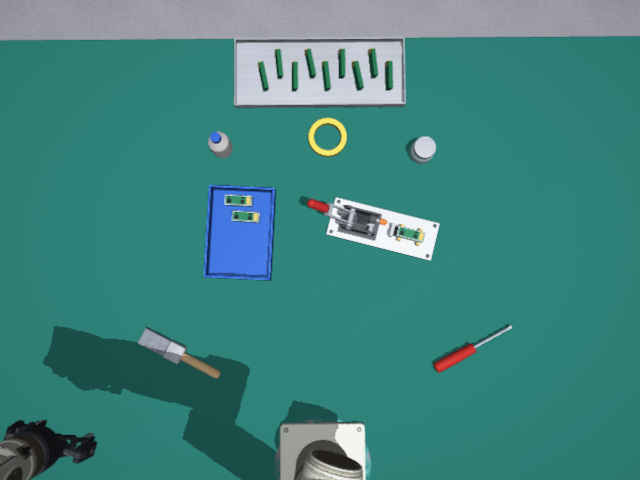

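The scene picture shows the nest at about (245,293), with the module left of the stop and the clamp open with its grip at (320,267). The tote is at (397,258), with its finished modules at the far end. In the top picture the nest is at (383,229), running up and to the left, and the tote at (240,232).

```bash
cat >> h.py <<'E'
class Cam:
    def __init__(s,n):
        k=bot.get_calibration(n);s.f=240/np.tan(np.radians(k["vfov"])/2);s.c=np.array([k["cx"],k["cy"]]);s.o=k["origin"];s.R=R.from_quat(k["rotation"]).as_matrix()
    def ray(s,uv):
        uv=np.atleast_2d(uv).astype(float);d=np.c_[(uv-s.c)/s.f,np.ones(len(uv))]*[1,-1,-1];return d@s.R.T
    def onz(s,uv,z):
        d=s.ray(uv);return s.o+d*((z-s.o[2])/d[:,2:])
    def px(s,p):
        q=(np.atleast_2d(p)-s.o)@s.R;return s.c+s.f*np.c_[q[:,0],-q[:,1]]/-q[:,2:]
def rect(c,mask,z):
    n,l,st,_=cv2.connectedComponentsWithStats(mask.astype(np.uint8));i=1+np.argmax(st[1:,4])
    p=np.argwhere(l==i)[:,::-1];w=c.onz(p,z)[:,:2]
    (cx,cy),(a,b),t=cv2.minAreaRect((w*1000).astype(np.float32));return cx,cy,a,b,t
E
python3 - <<'E'
from h import *
for n in("scene","top"):
    c=Cam(n);im=cv2.imread(f"pics/{n}0.png");hsv=cv2.cvtColor(im,cv2.COLOR_BGR2HSV)
    roi=np.zeros((480,640),bool)
    if n=="top": roi[190:270,315:450]=1
    else: roi[255:325,175:325]=1
    print(n,"nest",np.round(rect(c,roi&(hsv[...,1]<40)&(hsv[...,2]>150),.010),2))
    roi[:]=0
    if n=="top": roi[175:290,195:285]=1
    else: roi[200:315,340:450]=1
    m=roi&(hsv[...,0]>105)&(hsv[...,0]<125)&(hsv[...,1]>150)
    print(n,"tote",np.round(rect(c,m,.045),2))
    for t in("module","done1","clamp_grip","clamp_pad"):
        for r in bot.outline_of(n,t)[:2]:
            z={"module":.04,"done1":.021}.get(t,.1)
            print(t,r["score"],np.round(rect(c,r["region"],z),1))
    x0,y0,w,h=(310,185,140,85) if n=="top" else (175,240,170,85)
    cv2.imwrite(f"pics/{n}crop.png",cv2.resize(im[y0:y0+h,x0:x0+w],None,fx=4.7,fy=4.7,interpolation=cv2.INTER_CUBIC))
a=cv2.imread("pics/topcrop.png");b=cv2.imread("pics/scenecrop.png");b=cv2.resize(b[:,:],(658,330));a=cv2.resize(a,(658,400)) 
cv2.imwrite("pics/both.png",np.vstack([a,b])[:600])
E
```

```text
scene nest [ 540.92 -144.77  249.04   88.63   74.84]
scene tote [540.83 178.03 158.51 228.29  86.93]
module 0.65 [ 529.  -205.3   69.3   34.4   72.4]
module 0.62 [616.1 180.3  65.2  24.4  85.1]
done1 0.57 [573.6 169.9  68.1  34.4  87.5]
done1 0.53 [607.1 187.1  68.2  24.9  84.8]
clamp_grip 0.95 [572.3 -19.9  51.7 108.7  29.4]
clamp_pad 0.65 [ 342.8 -320.4   35.6  177.5   28.8]
clamp_pad 0.64 [ 527.6 -130.3   17.7   11.5   76. ]
top nest [ 540.9  -142.33  257.91   90.25   75.29]
top tote [530.86 181.3  151.82 210.28  86.89]
module 0.83 [ 523.7 -205.7   61.7   23.3   78.2]
module 0.35 [732.9 225.8  64.1  45.4  44.5]
done1 0.62 [568.4 169.   64.5  25.5  89.6]
done1 0.52 [605.6 186.3  62.4  25.6  89.6]
clamp_grip 0.96 [570.1 -19.9  99.6  35.7  67.6]
clamp_pad 0.59 [717.4 216.1  62.6  43.   26.4]
clamp_pad 0.56 [ 545.7 -134.    19.5   10.9   89.6]
```

View pics/topcrop.png

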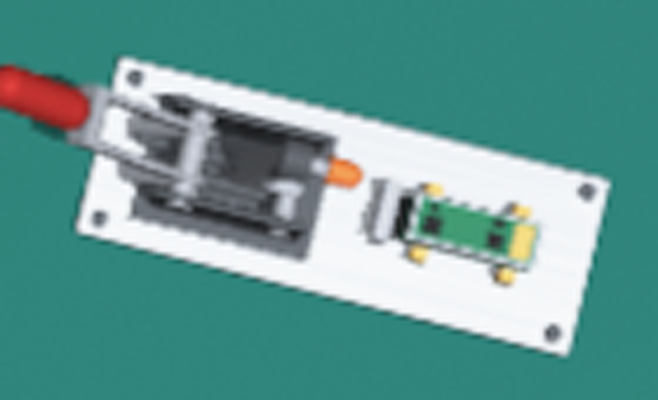

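The top crop shows the nest corners at crop pixels (122,57), (610,180), (567,356) and (77,235). The module is at (478,230), its front is a gap short of the stop at about (380,210), and the orange pad is at (345,172).

```bash
cat >> h.py <<'E'
NO=np.array([.5405,-.1454,0]);NY=np.radians(75.05)
def Nmat(y=None): return R.from_euler('z',NY if y is None else y).as_matrix()
def n2w(p): return NO+np.asarray(p)/1000@Nmat().T
def w2n(p): return (np.atleast_2d(p)-NO)@Nmat()*1000
E
python3 - <<'E'
from h import *
print(bot.tip_extent)
T,S=Cam("top"),Cam("scene")
q=np.array([(122,57),(610,180),(567,356),(77,235)])/4.7+[310,185]-.4
w=T.onz(q,.01)[:,:2]*1000;print(np.round(w,1),w.mean(0),[np.degrees(np.arctan2(*(w[a]-w[b])[::-1])) for a,b in((0,1),(3,2))],np.linalg.norm(w-np.roll(w,1,0),axis=1))
def tri(a,b):
    d1=T.ray(a)[0];d2=S.ray(b)[0];t=np.linalg.lstsq(np.c_[d1,-d2],S.o-T.o,rcond=None)[0]
    p,q=T.o+t[0]*d1,S.o+t[1]*d2;return np.round(w2n((p+q)/2),1),np.linalg.norm(p-q)*1000
print("pad",tri((383,222),(246,264.5)))
for n,c in(("top",T),("scene",S)):
    hsv=cv2.cvtColor(cv2.imread(f"pics/{n}0.png"),cv2.COLOR_BGR2HSV);m=((hsv[...,0]<6)|(hsv[...,0]>174))&(hsv[...,1]>150)&(hsv[...,2]>60)
    k,l,st,ce=cv2.connectedComponentsWithStats(m.astype(np.uint8));print(n,[(s.tolist(),np.round(x,1).tolist()) for s,x in zip(st[1:],ce[1:]) if s[4]>30])
    print(n,"pred grip",c.px(n2w([80+96*np.sin(.9),0,59+96*np.cos(.9)])),"stop",c.px(n2w([-23,0,36])),"hinge",c.px(n2w([80,0,59])))
E
```

```text
0.011
[[ 614.5  -38. ]
 [ 551.5 -278.4]
 [ 464.7 -255.4]
 [ 526.2  -15. ]] [ 539.1973547  -146.67792906] [np.float64(75.31970403164578), np.float64(75.6502563702739)] [ 91.24844168 248.5016445   89.81734486 248.13331228]
pad (array([[ 12.9,   1.7, 123.1]]), np.float64(4.06159402411491))
top [([308, 199, 21, 13, 169], [317.9, 205.3]), ([434, 344, 42, 28, 448], [454.0, 357.6])]
top pred grip [[317.54648418 204.81339299]] stop [[393.25653453 229.40264055]] hinge [[349.97006974 216.901965  ]]
scene [([141, 188, 41, 28, 430], [161.5, 201.2]), ([309, 259, 24, 16, 229], [320.6, 266.5])]
scene pred grip [[320.40670171 267.66151428]] stop [[232.95864484 287.76094461]] hinge [[282.6205654  282.87479014]]
```

```bash
cat >> h.py <<'E'
NO=np.array([.540,-.146,0]);NY=np.radians(75.2)
def go(p,yaw=None,world=False):
    o=bot.get_obs();Q=R.from_quat(o["tool_rot"]);P=np.asarray(p)/1000 if world else n2w(p)
    d=Q.inv().apply(P-o["eef_pos"])/.05
    y=NY if yaw is None else np.radians(yaw)
    M=np.c_[[np.cos(y),np.sin(y),0],[np.sin(y),-np.cos(y),0],[0,0,-1]]
    print("to",p,"d",np.round(d,3),"w",np.round(np.degrees((Q.inv()*R.from_matrix(M)).as_rotvec())/5,2),"now",np.round(w2n(o["eef_pos"])[0],1),"F",np.round(Nmat().T@o["ft_force"],2),"t",round(o["clock"],2),"w",o["grip_width"])
E
python3 -c "
from h import *
go([-128,0,242]);go([-128,0,100])"
```

```text
to [-128, 0, 242] d [-1.1239e+01 -1.2394e+01  7.0000e-03] w [-0.    0.   17.76] now [503.1 549.1 242.3] F [0.01 0.57 0.34] t 1.8 w 0.0854815318502238
to [-128, 0, 100] d [-11.239 -12.394   2.847] w [-0.    0.   17.76] now [503.1 549.1 242.3] F [0.01 0.57 0.34] t 1.8 w 0.0854815318502238
```

Request:
{"method": "drive_tool", "body": {"rows": [{"dx":-11.24,"dy":-12.4,"dz":0,"wz":17.76,"hand":0},{"dx":-11.24,"dy":-12.4,"dz":0,"wz":17.76,"hand":0},{"dx":-11.24,"dy":-12.4,"dz":0,"wz":17.76,"hand":0},{"dx":-11.24,"dy":-12.4,"dz":0,"wz":17.76,"hand":0},{"dx":-11.24,"dy":-12.4,"dz":0,"wz":17.76,"hand":0},{"dx":-11.24,"dy":-12.4,"dz":0,"wz":17.76,"hand":0},{"dx":-11.24,"dy":-12.4,"dz":0,"wz":17.76,"hand":0},{"dx":-11.24,"dy":-12.4,"dz":0,"wz":17.76,"hand":0},{"dx":-11.24,"dy":-12.4,"dz":0,"wz":17.76,"hand":0},{"dx":-11.24,"dy":-12.4,"dz":0,"wz":17.76,"hand":0},{"dx":-11.24,"dy":-12.4,"dz":0,"wz":17.76,"hand":0},{"dx":-11.24,"dy":-12.4,"dz":0,"wz":17.76,"hand":0},{"dx":-11.24,"dy":-12.4,"dz":0,"wz":17.76,"hand":0},{"dx":-11.24,"dy":-12.4,"dz":0,"wz":17.76,"hand":0},{"dx":-11.24,"dy":-12.4,"dz":0,"wz":17.76,"hand":0},{"dx":-11.24,"dy":-12.4,"dz":1.5,"wz":17.76,"hand":0},{"dx":-11.24,"dy":-12.4,"dz":2.84,"wz":17.76,"hand":0},{"dx":-11.24,"dy":-12.4,"dz":2.84,"wz":17.76,"hand":0},{"dx":-11.24,"dy":-12.4,"dz":2.84,"wz":17.76,"hand":0}]}}

```text
invalid input at $.rows[0]: expected keys dx, dy, dz, wx, wy, wz, hand
```

```bash
python3 -c "
from h import *
print(bot.get_obs()['joint_pos'])
go([-128,0,39])"
```

```text
[1.29197127e+00 2.40638828e-01 4.98079826e-03 1.33522827e+00
 5.86147090e-06 1.57080283e+00]
to [-128, 0, 39] d [-11.239 -12.393   4.067] w [-0.    0.   17.76] now [503.1 549.1 242.3] F [0.01 0.57 0.34] t 1.8 w 0.0854815318502238
```

All keys are needed in each row.

Request:
{"method": "drive_tool", "body": {"rows": [{"dx":-11.24,"dy":-12.4,"dz":0,"wx":0,"wy":0,"wz":17.76,"hand":0},{"dx":-11.24,"dy":-12.4,"dz":0,"wx":0,"wy":0,"wz":17.76,"hand":0},{"dx":-11.24,"dy":-12.4,"dz":0,"wx":0,"wy":0,"wz":17.76,"hand":0},{"dx":-11.24,"dy":-12.4,"dz":0,"wx":0,"wy":0,"wz":17.76,"hand":0},{"dx":-11.24,"dy":-12.4,"dz":0,"wx":0,"wy":0,"wz":17.76,"hand":0},{"dx":-11.24,"dy":-12.4,"dz":0,"wx":0,"wy":0,"wz":17.76,"hand":0},{"dx":-11.24,"dy":-12.4,"dz":0,"wx":0,"wy":0,"wz":17.76,"hand":0},{"dx":-11.24,"dy":-12.4,"dz":0,"wx":0,"wy":0,"wz":17.76,"hand":0},{"dx":-11.24,"dy":-12.4,"dz":0,"wx":0,"wy":0,"wz":17.76,"hand":0},{"dx":-11.24,"dy":-12.4,"dz":0,"wx":0,"wy":0,"wz":17.76,"hand":0},{"dx":-11.24,"dy":-12.4,"dz":0,"wx":0,"wy":0,"wz":17.76,"hand":0},{"dx":-11.24,"dy":-12.4,"dz":0,"wx":0,"wy":0,"wz":17.76,"hand":0},{"dx":-11.24,"dy":-12.4,"dz":0,"wx":0,"wy":0,"wz":17.76,"hand":0},{"dx":-11.24,"dy":-12.4,"dz":0,"wx":0,"wy":0,"wz":17.76,"hand":0},{"dx":-11.24,"dy":-12.4,"dz":0,"wx":0,"wy":0,"wz":17.76,"hand":0},{"dx":-11.24,"dy":-12.4,"dz":0,"wx":0,"wy":0,"wz":17.76,"hand":0},{"dx":-11.24,"dy":-12.4,"dz":1.5,"wx":0,"wy":0,"wz":17.76,"hand":0},{"dx":-11.24,"dy":-12.4,"dz":2.84,"wx":0,"wy":0,"wz":17.76,"hand":0},{"dx":-11.24,"dy":-12.4,"dz":2.84,"wx":0,"wy":0,"wz":17.76,"hand":0},{"dx":-11.24,"dy":-12.4,"dz":2.84,"wx":0,"wy":0,"wz":17.76,"hand":0}]}}

```text
clock: 3.8
eef_pos: [0.5022, -0.2682, 0.0928]
tool_rot: [0.793, 0.61, -0.003, -0.007]
ft_force: [-0.9, 0.3, 0.4]
grip_width: -0.0001
grasp_force: 0.0
```

```bash
python3 -c "
from h import *
print(bot.get_obs()['joint_pos'])
go([-128,0,39])"
```

```text
[-4.90407459e-01  4.90834925e-01 -3.36096944e-02  1.06148861e+00
 -1.08354680e-04  1.33950343e+00]
to [-128, 0, 39] d [-0.008  0.122  1.075] w [-0.17 -0.04 -0.01] now [-127.8    5.3   92.8] F [0.09 1.   0.41] t 3.8 w -8.659525130181063e-05
```

Request:
{"method": "drive_tool", "body": {"rows": [{"dx":0,"dy":0,"dz":0.6,"wx":0,"wy":0,"wz":0,"hand":0},{"dx":0,"dy":0,"dz":1.2,"wx":0,"wy":0,"wz":0,"hand":0},{"dx":0,"dy":0,"dz":1.2,"wx":0,"wy":0,"wz":0,"hand":0},{"dx":0,"dy":0,"dz":1.2,"wx":0,"wy":0,"wz":0,"hand":0}]}}

```text
clock: 4.2
eef_pos: [0.5081, -0.2701, 0.0424]
tool_rot: [0.792, 0.61, 0.0, 0.001]
ft_force: [-0.2, -0.7, 1.4]
grip_width: 0.0002
grasp_force: 0.0
```

```bash
python3 - <<'E'
from h import *
go([-108,0,39])
T,S=Cam("top"),Cam("scene")
a=bot.camera("top")[:,:,::-1];b=bot.camera("scene")[:,:,::-1]
r=lambda i,x,y:cv2.resize(i[y:y+60,x:x+110],None,fx=6,fy=5,interpolation=cv2.INTER_CUBIC)
cv2.imwrite("pics/p1.png",np.vstack([r(a,360,205),r(b,165,255)]))
E
```

```text
to [-108, 0, 39] d [ 0.403 -0.017  0.067] w [0.02 0.   0.01] now [-128.1   -0.9   42.4] F [-0.78  0.04  1.43] t 4.2 w 0.00019751140688131037
```

View pics/p1.png

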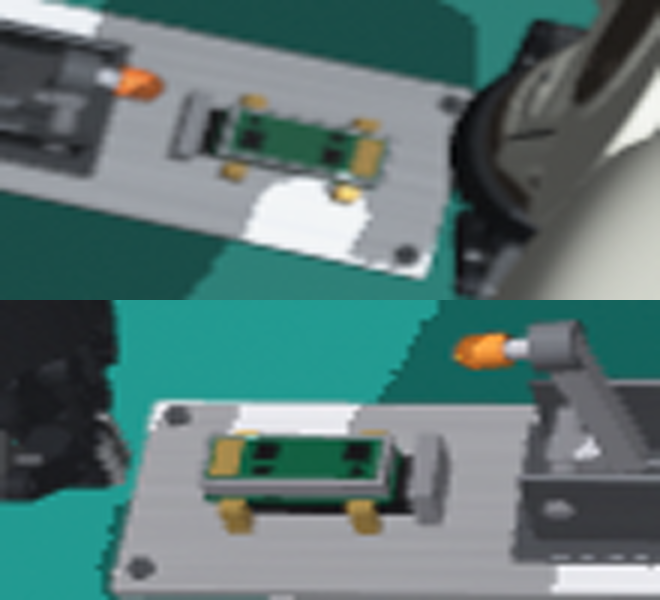

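The module lies between its posts, a few mm short of the stop. The closed fingers stand about 20 mm behind it, lined up. I'll push slowly.

Request:
{"method": "drive_tool", "body": {"rows": [{"dx":0.1,"dy":-0.01,"dz":0.04,"wx":0,"wy":0,"wz":0,"hand":0},{"dx":0.2,"dy":-0.01,"dz":0.04,"wx":0,"wy":0,"wz":0,"hand":0},{"dx":0.28,"dy":-0.01,"dz":0.04,"wx":0,"wy":0,"wz":0,"hand":0},{"dx":0.34,"dy":-0.01,"dz":0.04,"wx":0,"wy":0,"wz":0,"hand":0},{"dx":0.38,"dy":-0.01,"dz":0.04,"wx":0,"wy":0,"wz":0,"hand":0},{"dx":0.41,"dy":-0.01,"dz":0.04,"wx":0,"wy":0,"wz":0,"hand":0},{"dx":0.44,"dy":-0.01,"dz":0.04,"wx":0,"wy":0,"wz":0,"hand":0},{"dx":0.47,"dy":-0.01,"dz":0.04,"wx":0,"wy":0,"wz":0,"hand":0},{"dx":0.5,"dy":-0.01,"dz":0.04,"wx":0,"wy":0,"wz":0,"hand":0},{"dx":0.52,"dy":-0.01,"dz":0.04,"wx":0,"wy":0,"wz":0,"hand":0}]}}

```text
clock: 5.3
eef_pos: [0.5134, -0.2448, 0.0382]
tool_rot: [0.792, 0.61, -0.0, 0.0]
ft_force: [0.2, -0.5, -0.8]
grip_width: -0.0001
grasp_force: 0.1
```

```bash
cat >> h.py <<'E'
def pic(n,*ss):
    L=[]
    for c,x,y in ss:
        i=bot.camera(c)[:,:,::-1];L.append(cv2.resize(i[y:y+60,x:x+110],None,fx=6,fy=5,interpolation=cv2.INTER_CUBIC))
    cv2.imwrite(f"pics/{n}.png",np.vstack(L))
E
python3 - <<'E'
from h import *
go([-98,0,39])
E
```

```text
to [-98, 0, 39] d [ 0.086  0.01  -0.015] w [-0.  0.  0.] now [-102.3    0.5   38.2] F [-0.43 -0.35 -0.8 ] t 5.3 w -7.172780361873972e-05
```

Continue 0.5 mm per row, checking often.

Request:
{"method": "drive_tool", "body": {"rows": [{"dx":0.015,"dy":0,"dz":0,"wx":0,"wy":0,"wz":0,"hand":0},{"dx":0.03,"dy":0,"dz":0,"wx":0,"wy":0,"wz":0,"hand":0},{"dx":0.04,"dy":0,"dz":0,"wx":0,"wy":0,"wz":0,"hand":0},{"dx":0.05,"dy":0,"dz":0,"wx":0,"wy":0,"wz":0,"hand":0},{"dx":0.05,"dy":0,"dz":0,"wx":0,"wy":0,"wz":0,"hand":0}]}}

```text
clock: 5.8
eef_pos: [0.5141, -0.2423, 0.0383]
tool_rot: [0.792, 0.61, 0.0, -0.0]
ft_force: [-0.0, 0.2, -0.1]
grip_width: 0.0001
grasp_force: 0.0
```

Request:
{"method": "drive_tool", "body": {"rows": [{"dx":0.01,"dy":0,"dz":0,"wx":0,"wy":0,"wz":0,"hand":0},{"dx":0.02,"dy":0,"dz":0,"wx":0,"wy":0,"wz":0,"hand":0},{"dx":0.02,"dy":0,"dz":0,"wx":0,"wy":0,"wz":0,"hand":0}]}}

```text
clock: 6.1
eef_pos: [0.5144, -0.2413, 0.0383]
tool_rot: [0.792, 0.61, 0.0, 0.0]
ft_force: [-1.2, -1.1, -0.9]
grip_width: 0.0001
grasp_force: 0.1
```

```bash
python3 - <<'E'
from h import *
go([-98,0,39])
pic("p2",("scene",165,255),("top",360,205))
E
```

```text
to [-98, 0, 39] d [ 0.014  0.009 -0.014] w [ 0.   -0.    0.01] now [-98.7   0.4  38.3] F [-1.33  0.86 -0.91] t 6.1 w 5.4580519439052104e-05
```

View pics/p2.png

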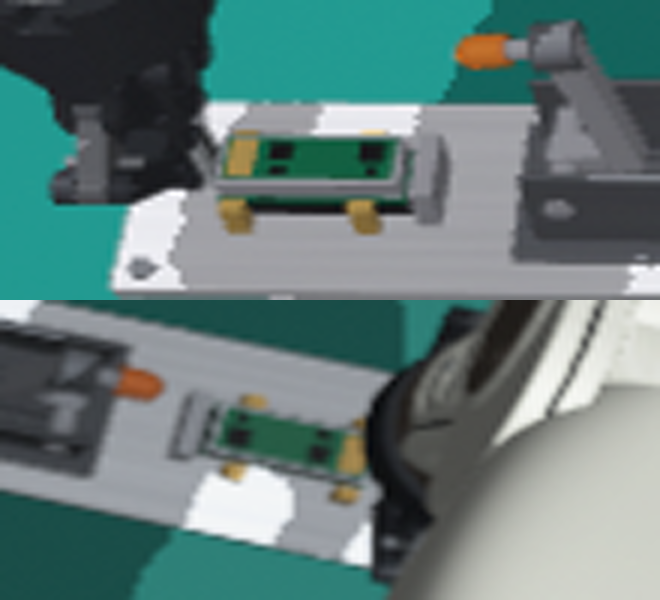

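The module is being pushed and is about 2 mm from the stop. I'll continue.

Request:
{"method": "drive_tool", "body": {"rows": [{"dx":0.01,"dy":0,"dz":0,"wx":0,"wy":0,"wz":0,"hand":0},{"dx":0.02,"dy":0,"dz":0,"wx":0,"wy":0,"wz":0,"hand":0},{"dx":0.02,"dy":0,"dz":0,"wx":0,"wy":0,"wz":0,"hand":0}]}}

```text
clock: 6.5
eef_pos: [0.5146, -0.2404, 0.0383]
tool_rot: [0.792, 0.61, 0.0, -0.0]
ft_force: [0.8, -1.2, 0.4]
grip_width: -0.0002
grasp_force: 0.1
```

Request:
{"method": "drive_tool", "body": {"rows": [{"dx":0.01,"dy":0,"dz":0,"wx":0,"wy":0,"wz":0,"hand":0},{"dx":0.02,"dy":0,"dz":0,"wx":0,"wy":0,"wz":0,"hand":0},{"dx":0.02,"dy":0,"dz":0,"wx":0,"wy":0,"wz":0,"hand":0}]}}

```text
clock: 6.8
eef_pos: [0.5148, -0.2394, 0.0383]
tool_rot: [0.792, 0.61, 0.0, -0.0]
ft_force: [-0.4, -0.2, -0.2]
grip_width: 0.0
grasp_force: 0.1
```

Request:
{"method": "drive_tool", "body": {"rows": [{"dx":0.01,"dy":0,"dz":0,"wx":0,"wy":0,"wz":0,"hand":0},{"dx":0.01,"dy":0,"dz":0,"wx":0,"wy":0,"wz":0,"hand":0}]}}

```text
clock: 7.0
eef_pos: [0.515, -0.2391, 0.0383]
tool_rot: [0.792, 0.61, -0.0, 0.0]
ft_force: [-0.6, -0.8, -0.6]
grip_width: -0.0003
grasp_force: 0.5
```

Request:
{"method": "drive_tool", "body": {"rows": [{"dx":0.01,"dy":0,"dz":0,"wx":0,"wy":0,"wz":0,"hand":0},{"dx":0.01,"dy":0,"dz":0,"wx":0,"wy":0,"wz":0,"hand":0}]}}

```text
clock: 7.2
eef_pos: [0.515, -0.2391, 0.0384]
tool_rot: [0.792, 0.61, -0.0, 0.0]
ft_force: [-1.3, -3.3, 0.1]
grip_width: 0.0006
grasp_force: 1.5
```

Request:
{"method": "drive_tool", "body": {"rows": [{"dx":0.01,"dy":0,"dz":0,"wx":0,"wy":0,"wz":0,"hand":0},{"dx":0.01,"dy":0,"dz":0,"wx":0,"wy":0,"wz":0,"hand":0}]}}

```text
clock: 7.4
eef_pos: [0.515, -0.239, 0.0384]
tool_rot: [0.792, 0.61, -0.001, 0.001]
ft_force: [-1.4, -5.2, -0.3]
grip_width: 0.0002
grasp_force: 2.5
```

Request:
{"method": "drive_tool", "body": {"rows": [{"dx":0.01,"dy":0,"dz":0,"wx":0,"wy":0,"wz":0,"hand":0},{"dx":0.01,"dy":0,"dz":0,"wx":0,"wy":0,"wz":0,"hand":0}]}}

```text
clock: 7.6
eef_pos: [0.515, -0.239, 0.0385]
tool_rot: [0.792, 0.61, -0.001, 0.001]
ft_force: [-2.3, -5.9, -0.0]
grip_width: 0.0003
grasp_force: 3.1
```

Request:
{"method": "drive_tool", "body": {"rows": [{"dx":0.01,"dy":0,"dz":0,"wx":0,"wy":0,"wz":0,"hand":0},{"dx":0.01,"dy":0,"dz":0,"wx":0,"wy":0,"wz":0,"hand":0}]}}

```text
clock: 7.8
eef_pos: [0.5151, -0.239, 0.0385]
tool_rot: [0.793, 0.61, -0.002, 0.001]
ft_force: [-1.0, -6.7, 0.2]
grip_width: 0.0003
grasp_force: 3.7
```

It stalls at about 7 N, so the module is seated. Back off, rise, and go over to the handle's +x side.

Request:
{"method": "drive_tool", "body": {"rows": [{"dx":-0.2,"dy":0,"dz":0,"wx":0,"wy":0,"wz":0,"hand":0},{"dx":-0.5,"dy":0,"dz":0,"wx":0,"wy":0,"wz":0,"hand":0},{"dx":-0.5,"dy":0,"dz":-1,"wx":0,"wy":0,"wz":0,"hand":0},{"dx":-0.5,"dy":0,"dz":-2,"wx":0,"wy":0,"wz":0,"hand":0},{"dx":-0.5,"dy":0,"dz":-3,"wx":0,"wy":0,"wz":0,"hand":0},{"dx":-0.5,"dy":0,"dz":-4,"wx":0,"wy":0,"wz":0,"hand":0},{"dx":-0.5,"dy":0,"dz":-4,"wx":0,"wy":0,"wz":0,"hand":0},{"dx":0.5,"dy":0,"dz":-4,"wx":0,"wy":0,"wz":0,"hand":0},{"dx":1.5,"dy":0,"dz":-4,"wx":0,"wy":0,"wz":0,"hand":0},{"dx":2.5,"dy":0,"dz":-4,"wx":0,"wy":0,"wz":0,"hand":0},{"dx":3.5,"dy":0,"dz":-4,"wx":0,"wy":0,"wz":0,"hand":0},{"dx":4.5,"dy":0,"dz":-4,"wx":0,"wy":0,"wz":0,"hand":0},{"dx":5.5,"dy":0,"dz":-4,"wx":0,"wy":0,"wz":0,"hand":0},{"dx":6.2,"dy":0,"dz":-4,"wx":0,"wy":0,"wz":0,"hand":0},{"dx":6.2,"dy":0,"dz":-4,"wx":0,"wy":0,"wz":0,"hand":0},{"dx":6.2,"dy":0,"dz":-4,"wx":0,"wy":0,"wz":0,"hand":0},{"dx":6.2,"dy":0,"dz":-3.2,"wx":0,"wy":0,"wz":0,"hand":0},{"dx":6.2,"dy":0,"dz":-2.4,"wx":0,"wy":0,"wz":0,"hand":0},{"dx":6.2,"dy":0,"dz":-2,"wx":0,"wy":0,"wz":0,"hand":0},{"dx":6.2,"dy":0,"dz":-2,"wx":0,"wy":0,"wz":0,"hand":0}]}}

```text
clock: 9.8
eef_pos: [0.5913, 0.0603, 0.1343]
tool_rot: [0.793, 0.609, -0.004, -0.002]
ft_force: [-0.3, -0.1, 0.3]
grip_width: 0.0002
grasp_force: 0.0
```

```bash
python3 - <<'E'
from h import *
go([215,0,136])
S=Cam("scene");print(S.px(n2w([0,0,36])))
pic("p3",("scene",165,255),("scene",270,230))
E
```

```text
to [215, 0, 136] d [ 0.048  0.062 -0.035] w [-0.09  0.04 -0.03] now [212.6   3.1 134.3] F [-0.19  0.25  0.28] t 9.8 w 0.00021076382597330452
[[243.87709347 287.78124119]]
```

View pics/p3.png

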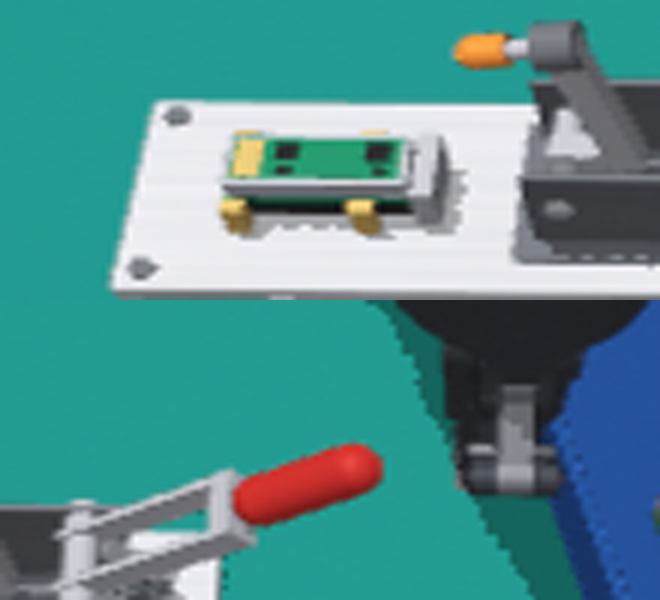

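The module is against the stop. The closed fingers stand right of the red grip at nearly the same height. Now I'll swing it over.

Request:
{"method": "drive_tool", "body": {"rows": [{"dx":-0.2,"dy":0,"dz":0,"wx":0,"wy":0,"wz":0,"hand":0},{"dx":-0.4,"dy":0,"dz":0,"wx":0,"wy":0,"wz":0,"hand":0},{"dx":-0.6,"dy":0,"dz":0,"wx":0,"wy":0,"wz":0,"hand":0},{"dx":-0.8,"dy":0,"dz":0,"wx":0,"wy":0,"wz":0,"hand":0},{"dx":-1.0,"dy":0,"dz":0,"wx":0,"wy":0,"wz":0,"hand":0},{"dx":-1.2,"dy":0,"dz":0,"wx":0,"wy":0,"wz":0,"hand":0},{"dx":-1.4,"dy":0,"dz":0,"wx":0,"wy":0,"wz":0,"hand":0},{"dx":-1.6,"dy":0,"dz":0,"wx":0,"wy":0,"wz":0,"hand":0},{"dx":-1.8,"dy":0,"dz":0,"wx":0,"wy":0,"wz":0,"hand":0},{"dx":-2.0,"dy":0,"dz":0,"wx":0,"wy":0,"wz":0,"hand":0}]}}

```text
clock: 10.9
eef_pos: [0.5683, -0.0355, 0.1377]
tool_rot: [0.793, 0.61, -0.001, -0.0]
ft_force: [0.2, -0.5, -0.1]
grip_width: -0.0002
grasp_force: 0.0
```

```bash
python3 - <<'E'
from h import *
go([58,0,136])
pic("p4",("scene",190,220),("top",310,185))
E
```

```text
to [58, 0, 136] d [-1.122  0.018  0.035] w [-0.01  0.01 -0.01] now [114.1   0.9 137.7] F [-0.4  -0.26 -0.11] t 10.9 w -0.00021744806951556024
```

View pics/p4.png

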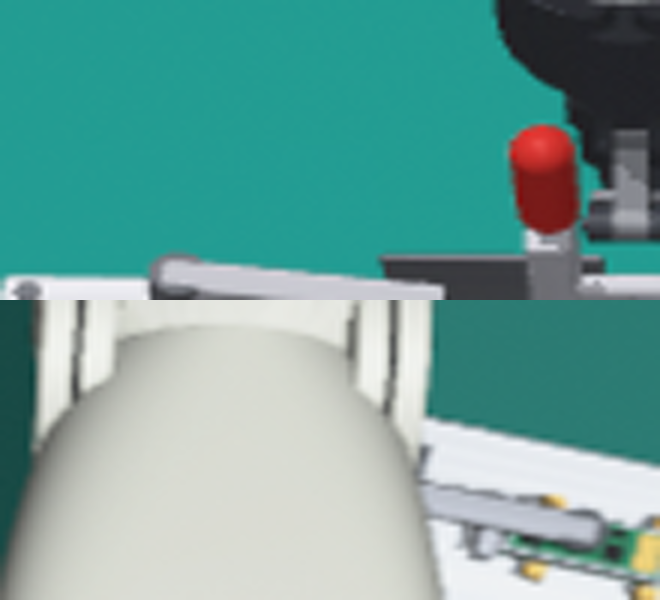

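The handle is about upright and the arm nearly level. I'll push on past centre.

Request:
{"method": "drive_tool", "body": {"rows": [{"dx":-0.15,"dy":0,"dz":0,"wx":0,"wy":0,"wz":0,"hand":0},{"dx":-0.3,"dy":0,"dz":0,"wx":0,"wy":0,"wz":0,"hand":0},{"dx":-0.45,"dy":0,"dz":0,"wx":0,"wy":0,"wz":0,"hand":0},{"dx":-0.55,"dy":0,"dz":0,"wx":0,"wy":0,"wz":0,"hand":0},{"dx":-0.65,"dy":0,"dz":0,"wx":0,"wy":0,"wz":0,"hand":0},{"dx":-0.75,"dy":0,"dz":0,"wx":0,"wy":0,"wz":0,"hand":0},{"dx":-0.85,"dy":0,"dz":0,"wx":0,"wy":0,"wz":0,"hand":0},{"dx":-0.95,"dy":0,"dz":0,"wx":0,"wy":0,"wz":0,"hand":0},{"dx":-1.03,"dy":0,"dz":0,"wx":0,"wy":0,"wz":0,"hand":0},{"dx":-1.08,"dy":0,"dz":0,"wx":0,"wy":0,"wz":0,"hand":0},{"dx":-1.08,"dy":0,"dz":0,"wx":0,"wy":0,"wz":0,"hand":0}]}}

```text
clock: 12.1
eef_pos: [0.5552, -0.087, 0.1386]
tool_rot: [0.792, 0.61, -0.0, 0.0]
ft_force: [-0.0, -0.2, -0.8]
grip_width: 0.0002
grasp_force: 0.0
```

```bash
python3 - <<'E'
from h import *
go([58,0,136])
pic("p5",("scene",190,220),("scene",190,260))
S=Cam("scene")
for a in (1.3,1.55):
  l=a-.9;print(a,[S.px(n2w([80-r*np.sin(l),0,59+r*np.cos(l)])).round(1).tolist() for r in(75,118)])
hsv=cv2.cvtColor(bot.camera("scene")[:,:,::-1].copy(),cv2.COLOR_BGR2HSV);m=((hsv[...,0]<6)|(hsv[...,0]>174))&(hsv[...,1]>150)&(hsv[...,2]>60);m[:,:200]=0
print(cv2.connectedComponentsWithStats(m.astype(np.uint8))[2][1:])
E
```

```text
to [58, 0, 136] d [-0.059  0.008  0.051] w [ 0.    0.01 -0.01] now [ 60.9   0.4 138.6] F [-0.2  -0.04 -0.79] t 12.1 w 0.00017417674901668364
1.3 [[[264.3, 264.0]], [[252.9, 252.1]]]
1.55 [[[256.3, 266.5]], [[239.9, 256.4]]]
[[237 252  23  19 202]]
```

View pics/p5.png

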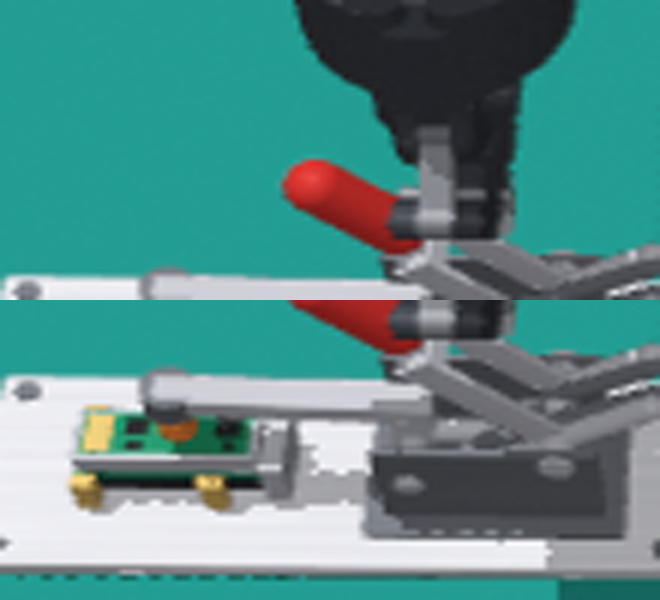

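The clamp is locked: the grip matches 1.55 rad and the pad is on the module at about (178,428) in the crop. I'll withdraw, go over the top to the handle's -x side, and let more than a second pass on the way.

Request:
{"method": "drive_tool", "body": {"rows": [{"dx":0.3,"dy":0,"dz":0,"wx":0,"wy":0,"wz":0,"hand":0},{"dx":0.5,"dy":0,"dz":-0.6,"wx":0,"wy":0,"wz":0,"hand":0},{"dx":0.5,"dy":0,"dz":-1.5,"wx":0,"wy":0,"wz":0,"hand":0},{"dx":0.5,"dy":0,"dz":-2.3,"wx":0,"wy":0,"wz":0,"hand":0},{"dx":0.5,"dy":0,"dz":-2.3,"wx":0,"wy":0,"wz":0,"hand":0},{"dx":-0.3,"dy":0,"dz":-2.3,"wx":0,"wy":0,"wz":0,"hand":0},{"dx":-1.1,"dy":0,"dz":-2.3,"wx":0,"wy":0,"wz":0,"hand":0},{"dx":-1.8,"dy":0,"dz":-2.3,"wx":0,"wy":0,"wz":0,"hand":0},{"dx":-2.1,"dy":0,"dz":-2.3,"wx":0,"wy":0,"wz":0,"hand":0},{"dx":-2.1,"dy":0,"dz":-2.3,"wx":0,"wy":0,"wz":0,"hand":0},{"dx":-2.1,"dy":0,"dz":-2.3,"wx":0,"wy":0,"wz":0,"hand":0},{"dx":-2.1,"dy":0,"dz":-1.6,"wx":0,"wy":0,"wz":0,"hand":0},{"dx":-2.1,"dy":0,"dz":-0.9,"wx":0,"wy":0,"wz":0,"hand":0},{"dx":-2.1,"dy":0,"dz":-0.3,"wx":0,"wy":0,"wz":0,"hand":0},{"dx":-2.1,"dy":0,"dz":0.16,"wx":0,"wy":0,"wz":0,"hand":0},{"dx":-2.1,"dy":0,"dz":0.16,"wx":0,"wy":0,"wz":0,"hand":0},{"dx":-2.1,"dy":0,"dz":0.16,"wx":0,"wy":0,"wz":0,"hand":0}]}}

```text
clock: 13.95
eef_pos: [0.5289, -0.1864, 0.1305]
tool_rot: [0.792, 0.611, -0.0, -0.0]
ft_force: [-0.0, -0.3, 0.3]
grip_width: -0.0003
grasp_force: 0.0
```

```bash
cat >> h.py <<'E'
def red():
    hsv=cv2.cvtColor(bot.camera("scene")[:,:,::-1].copy(),cv2.COLOR_BGR2HSV);m=((hsv[...,0]<6)|(hsv[...,0]>174))&(hsv[...,1]>150)&(hsv[...,2]>60);m[:,:200]=0
    print(cv2.connectedComponentsWithStats(m.astype(np.uint8))[2][1:].tolist())
E
python3 - <<'E'
from h import *
go([58,0,136]);red()
E
```

```text
to [58, 0, 136] d [ 1.997  0.013 -0.11 ] w [-0.01 -0.    0.03] now [-41.9   0.4 130.5] F [-0.32 -0.04  0.25] t 13.95 w -0.0003265637340205203
[[238, 252, 23, 19, 236]]
```

Request:
{"method": "drive_tool", "body": {"rows": [{"dx":0,"dy":0,"dz":0,"wx":0,"wy":0,"wz":0,"hand":0},{"dx":0,"dy":0,"dz":0,"wx":0,"wy":0,"wz":0,"hand":0},{"dx":0.2,"dy":0,"dz":0,"wx":0,"wy":0,"wz":0,"hand":0},{"dx":0.4,"dy":0,"dz":0,"wx":0,"wy":0,"wz":0,"hand":0},{"dx":0.55,"dy":0,"dz":0,"wx":0,"wy":0,"wz":0,"hand":0},{"dx":0.7,"dy":0,"dz":0,"wx":0,"wy":0,"wz":0,"hand":0},{"dx":0.85,"dy":0,"dz":0,"wx":0,"wy":0,"wz":0,"hand":0},{"dx":1.0,"dy":0,"dz":0,"wx":0,"wy":0,"wz":0,"hand":0},{"dx":1.15,"dy":0,"dz":0,"wx":0,"wy":0,"wz":0,"hand":0},{"dx":1.3,"dy":0,"dz":0,"wx":0,"wy":0,"wz":0,"hand":0},{"dx":1.5,"dy":0,"dz":0,"wx":0,"wy":0,"wz":0,"hand":0},{"dx":1.7,"dy":0,"dz":0,"wx":0,"wy":0,"wz":0,"hand":0},{"dx":1.9,"dy":0,"dz":0,"wx":0,"wy":0,"wz":0,"hand":0},{"dx":2.1,"dy":0,"dz":0,"wx":0,"wy":0,"wz":0,"hand":0},{"dx":2.3,"dy":0,"dz":0,"wx":0,"wy":0,"wz":0,"hand":0}]}}

```text
clock: 15.5
eef_pos: [0.5578, -0.0759, 0.1304]
tool_rot: [0.792, 0.61, -0.0, 0.0]
ft_force: [-0.8, -2.3, 1.0]
grip_width: -0.0001
grasp_force: 0.8
```

```bash
python3 - <<'E'
from h import *
go([128,0,130]);red()
E
```

```text
to [128, 0, 130] d [1.114 0.014 0.006] w [-0.    0.01  0.  ] now [ 72.3   0.7 130.4] F [-2.39  0.21  0.96] t 15.5 w -6.799179580027348e-05
[[282, 246, 12, 21, 183]]
```

Handle is past upright. I'll push on to fully open.

Request:
{"method": "drive_tool", "body": {"rows": [{"dx":0.2,"dy":0,"dz":0,"wx":0,"wy":0,"wz":0,"hand":0},{"dx":0.4,"dy":0,"dz":0,"wx":0,"wy":0,"wz":0,"hand":0},{"dx":0.6,"dy":0,"dz":0,"wx":0,"wy":0,"wz":0,"hand":0},{"dx":0.75,"dy":0,"dz":0,"wx":0,"wy":0,"wz":0,"hand":0},{"dx":0.85,"dy":0,"dz":0,"wx":0,"wy":0,"wz":0,"hand":0},{"dx":0.95,"dy":0,"dz":0,"wx":0,"wy":0,"wz":0,"hand":0},{"dx":1.03,"dy":0,"dz":0,"wx":0,"wy":0,"wz":0,"hand":0},{"dx":1.08,"dy":0,"dz":0,"wx":0,"wy":0,"wz":0,"hand":0},{"dx":1.08,"dy":0,"dz":0,"wx":0,"wy":0,"wz":0,"hand":0}]}}

```text
clock: 16.45
eef_pos: [0.5717, -0.0241, 0.1303]
tool_rot: [0.792, 0.61, 0.0, 0.0]
ft_force: [0.2, 0.3, 0.1]
grip_width: -0.0
grasp_force: 0.0
```

```bash
python3 - <<'E'
from h import *
go([128,0,130]);red()
E
```

```text
to [128, 0, 130] d [0.04  0.011 0.007] w [ 0.   -0.    0.01] now [126.    0.5 130.3] F [ 0.32 -0.17  0.1 ] t 16.45 w -2.1944628514657534e-05
[[309, 259, 25, 16, 229]]
```

The grip is back at its initial pixel position with no contact force, so the clamp is fully open. Next I'll move above the module with fingers at 45 mm.

Request:
{"method": "drive_tool", "body": {"rows": [{"dx":-0.4,"dy":0,"dz":0,"wx":0,"wy":0,"wz":0,"hand":0},{"dx":-0.6,"dy":0,"dz":-0.8,"wx":0,"wy":0,"wz":0,"hand":0},{"dx":-0.6,"dy":0,"dz":-1.6,"wx":0,"wy":0,"wz":0,"hand":0},{"dx":-0.6,"dy":0,"dz":-2.2,"wx":0,"wy":0,"wz":0,"hand":0},{"dx":-1.2,"dy":0,"dz":-2.2,"wx":0,"wy":0,"wz":0,"hand":0},{"dx":-2.2,"dy":0,"dz":-2.2,"wx":0,"wy":0,"wz":0,"hand":45},{"dx":-3.2,"dy":0,"dz":-2.2,"wx":0,"wy":0,"wz":0,"hand":45},{"dx":-3.77,"dy":0,"dz":-2.2,"wx":0,"wy":0,"wz":0,"hand":45},{"dx":-3.77,"dy":0,"dz":-2.2,"wx":0,"wy":0,"wz":0,"hand":45},{"dx":-3.77,"dy":0,"dz":-2.2,"wx":0,"wy":0,"wz":0,"hand":45},{"dx":-3.77,"dy":0,"dz":-1.4,"wx":0,"wy":0,"wz":0,"hand":45},{"dx":-3.77,"dy":0,"dz":-0.6,"wx":0,"wy":0,"wz":0,"hand":45},{"dx":-3.77,"dy":0,"dz":0.2,"wx":0,"wy":0,"wz":0,"hand":45},{"dx":-3.77,"dy":0,"dz":0.8,"wx":0,"wy":0,"wz":0,"hand":45},{"dx":-3.77,"dy":0,"dz":0.8,"wx":0,"wy":0,"wz":0,"hand":45},{"dx":-3.77,"dy":0,"dz":0.8,"wx":0,"wy":0,"wz":0,"hand":45}]}}

```text
clock: 18.1
eef_pos: [0.5238, -0.2055, 0.0906]
tool_rot: [0.792, 0.611, -0.0, -0.0]
ft_force: [0.8, 0.9, -0.6]
grip_width: 0.0451
grasp_force: 0.0
```

```bash
python3 - <<'E'
from h import *
go([-62,0,36.5]);red()
S=Cam("scene")
print("p4 tip z+y",[S.px(n2w([114,y,126.7-k])).round(1).tolist() for k in(0,12) for y in (-12,12)])
print([S.px(n2w([-62,y,79])).round(1).tolist() for y in(-23,23)])
pic("p6",("scene",165,230),("scene",165,255))
E
```

```text
to [-62, 0, 36.5] d [-0.008  0.01   1.081] w [-0.01 -0.    0.03] now [-61.6   0.5  90.6] F [ 1.04 -0.58 -0.64] t 18.1 w 0.04511346894686395
[[309, 259, 24, 16, 229]]
p4 tip z+y [[[297.8, 270.2]], [[298.3, 259.4]], [[298.1, 273.6]], [[298.6, 262.8]]]
[[[207.5, 286.9]], [[211.1, 266.7]]]
```

View pics/p6.png

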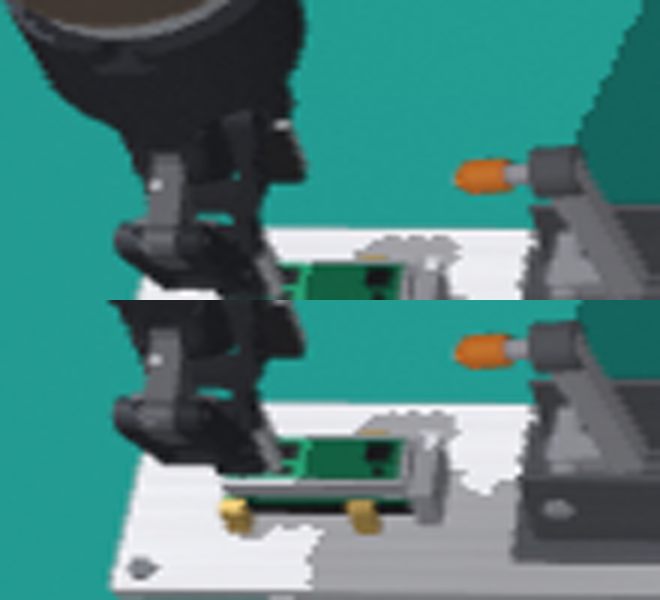

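The fingertips straddle the module between the posts, near (210,288) as predicted. Descend and close.

Request:
{"method": "drive_tool", "body": {"rows": [{"dx":-0.02,"dy":0.01,"dz":0.4,"wx":0,"wy":0,"wz":0,"hand":45},{"dx":-0.02,"dy":0.01,"dz":0.7,"wx":0,"wy":0,"wz":0,"hand":45},{"dx":-0.02,"dy":0.01,"dz":0.9,"wx":0,"wy":0,"wz":0,"hand":45},{"dx":-0.02,"dy":0.01,"dz":1.05,"wx":0,"wy":0,"wz":0,"hand":45},{"dx":-0.02,"dy":0.01,"dz":1.05,"wx":0,"wy":0,"wz":0,"hand":45},{"dx":-0.02,"dy":0.01,"dz":1.05,"wx":0,"wy":0,"wz":0,"hand":32},{"dx":-0.02,"dy":0.01,"dz":1.05,"wx":0,"wy":0,"wz":0,"hand":28},{"dx":-0.02,"dy":0.01,"dz":1.05,"wx":0,"wy":0,"wz":0,"hand":26},{"dx":-0.02,"dy":0.01,"dz":1.05,"wx":0,"wy":0,"wz":0,"hand":24},{"dx":-0.02,"dy":0.01,"dz":1.05,"wx":0,"wy":0,"wz":0,"hand":20},{"dx":-0.02,"dy":0.01,"dz":1.05,"wx":0,"wy":0,"wz":0,"hand":20},{"dx":-0.02,"dy":0.01,"dz":1.05,"wx":0,"wy":0,"wz":0,"hand":20}]}}

```text
clock: 19.45
eef_pos: [0.5238, -0.2077, 0.0385]
tool_rot: [0.792, 0.61, 0.0, 0.0]
ft_force: [-1.6, -0.6, 6.2]
grip_width: 0.0222
grasp_force: 60.0
```

```bash
python3 - <<'E'
from h import *
go([-62,0,36.5])
E
```

```text
to [-62, 0, 36.5] d [ 0.036 -0.002  0.04 ] w [0.01 0.   0.01] now [-63.8  -0.1  38.5] F [-0.94  1.37  6.2 ] t 19.45 w 0.022207852038931917
```

Request:
{"method": "drive_tool", "body": {"rows": [{"dx":0,"dy":0,"dz":-0.05,"wx":0,"wy":0,"wz":0,"hand":20},{"dx":0,"dy":0,"dz":-0.15,"wx":0,"wy":0,"wz":0,"hand":20},{"dx":0,"dy":0,"dz":-0.4,"wx":0,"wy":0,"wz":0,"hand":20},{"dx":0,"dy":0,"dz":-0.8,"wx":0,"wy":0,"wz":0,"hand":20},{"dx":0,"dy":0,"dz":-1.2,"wx":0,"wy":0,"wz":0,"hand":20},{"dx":0,"dy":0,"dz":-1.2,"wx":0,"wy":0,"wz":0,"hand":20},{"dx":0,"dy":0,"dz":-1.2,"wx":0,"wy":0,"wz":0,"hand":20}]}}

```text
clock: 20.15
eef_pos: [0.5242, -0.2078, 0.0984]
tool_rot: [0.792, 0.61, 0.0, 0.001]
ft_force: [0.5, -0.2, -1.4]
grip_width: 0.0223
grasp_force: 59.4
```

```bash
python3 - <<'E'
from h import *
go([-62,0,140])
pic("p7",("scene",165,235),("scene",165,270))
E
```

```text
to [-62, 0, 140] d [ 0.036 -0.009 -0.832] w [0.02 0.   0.01] now [-63.8  -0.5  98.4] F [-0.07 -0.57 -1.44] t 20.15 w 0.022339007366404633
```

View pics/p7.png

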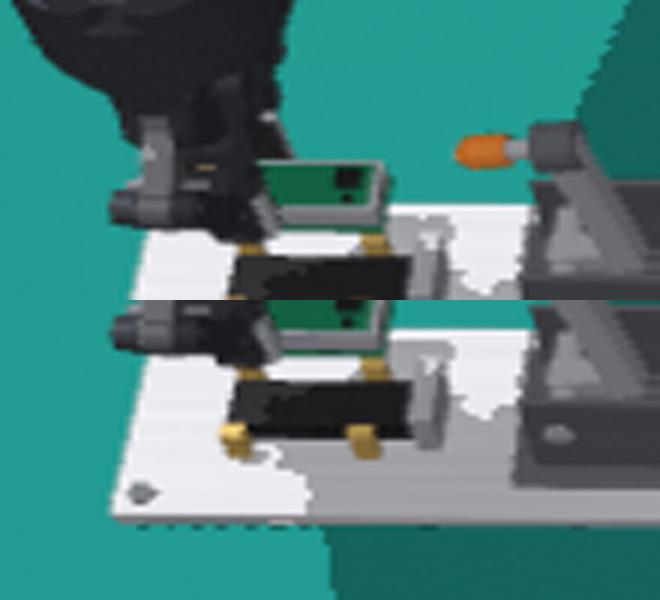

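The module is held level, with its underside about at the fingertips; ledge and stop are clear. Now I'll compute the way to the tote.

```bash
python3 - <<'E'
from h import *
go([480,173,200],86.9,True)
E
```

```text
to [480, 173, 200] d [ 7.137 -2.775 -2.056] w [-0.02 -0.   -2.33] now [-63.7   0.8  96.9] F [ 0.28 -0.11 -1.45] t 20.25 w 0.02243116354377588
```

Request:
{"method": "drive_tool", "body": {"rows": [{"dx":0,"dy":0,"dz":-0.7,"wx":0,"wy":0,"wz":0,"hand":20},{"dx":0,"dy":0,"dz":-1.4,"wx":0,"wy":0,"wz":0,"hand":20},{"dx":0.2,"dy":-0.1,"dz":-2.05,"wx":0,"wy":0,"wz":0,"hand":20},{"dx":0.7,"dy":-0.27,"dz":-2.05,"wx":0,"wy":0,"wz":-0.2,"hand":20},{"dx":1.4,"dy":-0.54,"dz":-2.05,"wx":0,"wy":0,"wz":-0.4,"hand":20},{"dx":2.2,"dy":-0.85,"dz":-2.05,"wx":0,"wy":0,"wz":-0.7,"hand":20},{"dx":3.0,"dy":-1.17,"dz":-2.05,"wx":0,"wy":0,"wz":-1.0,"hand":20},{"dx":3.8,"dy":-1.48,"dz":-2.05,"wx":0,"wy":0,"wz":-1.3,"hand":20},{"dx":4.6,"dy":-1.79,"dz":-2.05,"wx":0,"wy":0,"wz":-1.6,"hand":20},{"dx":5.4,"dy":-2.1,"dz":-2.05,"wx":0,"wy":0,"wz":-1.9,"hand":20},{"dx":6.1,"dy":-2.37,"dz":-2.05,"wx":0,"wy":0,"wz":-2.1,"hand":20},{"dx":6.7,"dy":-2.6,"dz":-2.05,"wx":0,"wy":0,"wz":-2.33,"hand":20},{"dx":7.0,"dy":-2.72,"dz":-2.05,"wx":0,"wy":0,"wz":-2.33,"hand":20},{"dx":7.14,"dy":-2.78,"dz":-2.05,"wx":0,"wy":0,"wz":-2.33,"hand":20},{"dx":7.14,"dy":-2.78,"dz":-2.05,"wx":0,"wy":0,"wz":-2.33,"hand":20},{"dx":7.14,"dy":-2.78,"dz":-1.5,"wx":0,"wy":0,"wz":-2.33,"hand":20},{"dx":7.14,"dy":-2.78,"dz":-0.9,"wx":0,"wy":0,"wz":-2.33,"hand":20},{"dx":7.14,"dy":-2.78,"dz":-0.4,"wx":0,"wy":0,"wz":-2.33,"hand":20},{"dx":7.14,"dy":-2.78,"dz":0,"wx":0,"wy":0,"wz":-2.33,"hand":20},{"dx":7.14,"dy":-2.78,"dz":0,"wx":0,"wy":0,"wz":-2.33,"hand":20}]}}

```text
clock: 22.25
eef_pos: [0.4779, 0.1707, 0.0946]
tool_rot: [0.727, 0.687, -0.004, -0.001]
ft_force: [-1.3, 0.5, -0.6]
grip_width: 0.0222
grasp_force: 59.4
```

```bash
python3 - <<'E'
from h import *
go([480,173,24],86.9,True)
i=bot.camera("scene")[:,:,::-1];cv2.imwrite("pics/p8.png",cv2.resize(i[190:320,310:470],None,fx=4.5,fy=4.5,interpolation=cv2.INTER_CUBIC))
E
```

```text
to [480, 173, 24] d [0.054 0.049 1.412] w [-0.08  0.04 -0.03] now [290.3 140.9  94.6] F [ 0.17  1.44 -0.62] t 22.25 w 0.022232723511258722
```

View pics/p8.png

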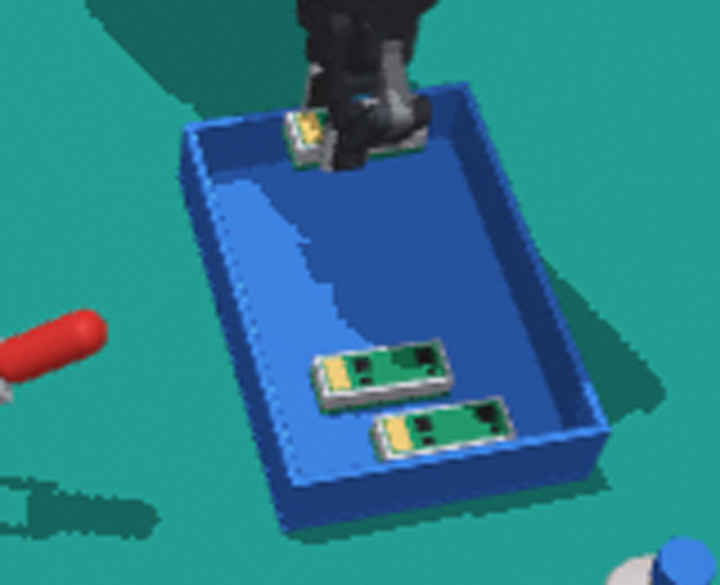

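The module is over the free half, between the walls. Lower it.

Request:
{"method": "drive_tool", "body": {"rows": [{"dx":0,"dy":0,"dz":0.4,"wx":0,"wy":0,"wz":0,"hand":20},{"dx":0,"dy":0,"dz":0.8,"wx":0,"wy":0,"wz":0,"hand":20},{"dx":0,"dy":0,"dz":1.1,"wx":0,"wy":0,"wz":0,"hand":20},{"dx":0,"dy":0,"dz":1.3,"wx":0,"wy":0,"wz":0,"hand":20},{"dx":0,"dy":0,"dz":1.4,"wx":0,"wy":0,"wz":0,"hand":20},{"dx":0,"dy":0,"dz":1.45,"wx":0,"wy":0,"wz":0,"hand":20},{"dx":0,"dy":0,"dz":1.45,"wx":0,"wy":0,"wz":0,"hand":20}]}}

```text
clock: 23.0
eef_pos: [0.4808, 0.173, 0.0258]
tool_rot: [0.726, 0.688, 0.0, 0.0]
ft_force: [0.3, 0.2, -0.2]
grip_width: 0.0228
grasp_force: 59.4
```

Request:
{"method": "drive_tool", "body": {"rows": [{"dx":0,"dy":0,"dz":0.02,"wx":0,"wy":0,"wz":0,"hand":20},{"dx":0,"dy":0,"dz":0.04,"wx":0,"wy":0,"wz":0,"hand":20},{"dx":0,"dy":0,"dz":0.04,"wx":0,"wy":0,"wz":0,"hand":20}]}}

```text
clock: 23.3
eef_pos: [0.4805, 0.1731, 0.0235]
tool_rot: [0.726, 0.688, 0.0, 0.0]
ft_force: [0.0, 0.2, -1.0]
grip_width: 0.0225
grasp_force: 59.4
```

Request:
{"method": "drive_tool", "body": {"rows": [{"dx":0,"dy":0,"dz":0.02,"wx":0,"wy":0,"wz":0,"hand":20},{"dx":0,"dy":0,"dz":0.02,"wx":0,"wy":0,"wz":0,"hand":20}]}}

```text
clock: 23.5
eef_pos: [0.4803, 0.173, 0.0223]
tool_rot: [0.726, 0.688, -0.0, -0.0]
ft_force: [-0.2, 0.6, -0.6]
grip_width: 0.0222
grasp_force: 59.4
```

Request:
{"method": "drive_tool", "body": {"rows": [{"dx":0,"dy":0,"dz":0.02,"wx":0,"wy":0,"wz":0,"hand":20},{"dx":0,"dy":0,"dz":0.03,"wx":0,"wy":0,"wz":0,"hand":20},{"dx":0,"dy":0,"dz":0.03,"wx":0,"wy":0,"wz":0,"hand":20}]}}

```text
clock: 23.8
eef_pos: [0.4802, 0.173, 0.0207]
tool_rot: [0.726, 0.688, -0.0, -0.0]
ft_force: [0.1, 0.3, -1.3]
grip_width: 0.0223
grasp_force: 59.4
```

Request:
{"method": "drive_tool", "body": {"rows": [{"dx":0,"dy":0,"dz":0.01,"wx":0,"wy":0,"wz":0,"hand":20},{"dx":0,"dy":0,"dz":0.02,"wx":0,"wy":0,"wz":0,"hand":20},{"dx":0,"dy":0,"dz":0.02,"wx":0,"wy":0,"wz":0,"hand":20}]}}

```text
clock: 24.1
eef_pos: [0.4803, 0.173, 0.0197]
tool_rot: [0.726, 0.688, -0.0, -0.0]
ft_force: [-0.0, -0.1, -1.0]
grip_width: 0.0227
grasp_force: 59.4
```

Request:
{"method": "drive_tool", "body": {"rows": [{"dx":0,"dy":0,"dz":0.01,"wx":0,"wy":0,"wz":0,"hand":20},{"dx":0,"dy":0,"dz":0.02,"wx":0,"wy":0,"wz":0,"hand":20},{"dx":0,"dy":0,"dz":0.02,"wx":0,"wy":0,"wz":0,"hand":20}]}}

```text
clock: 24.4
eef_pos: [0.4804, 0.173, 0.0195]
tool_rot: [0.726, 0.688, 0.0, 0.0]
ft_force: [-1.9, -0.6, 5.0]
grip_width: 0.0227
grasp_force: 60.1
```

Request:
{"method": "drive_tool", "body": {"rows": [{"dx":0,"dy":0,"dz":0.01,"wx":0,"wy":0,"wz":0,"hand":20},{"dx":0,"dy":0,"dz":0.01,"wx":0,"wy":0,"wz":0,"hand":20}]}}

```text
clock: 24.6
eef_pos: [0.4804, 0.173, 0.0195]
tool_rot: [0.726, 0.688, 0.0, 0.0]
ft_force: [-3.0, -0.2, 9.0]
grip_width: 0.0224
grasp_force: 60.5
```

Contact comes at the predicted height. Ease off, open, retreat.

Request:
{"method": "drive_tool", "body": {"rows": [{"dx":0,"dy":0,"dz":-0.015,"wx":0,"wy":0,"wz":0,"hand":20},{"dx":0,"dy":0,"dz":-0.015,"wx":0,"wy":0,"wz":0,"hand":26},{"dx":0,"dy":0,"dz":-0.015,"wx":0,"wy":0,"wz":0,"hand":30},{"dx":0,"dy":0,"dz":-0.015,"wx":0,"wy":0,"wz":0,"hand":36},{"dx":0,"dy":0,"dz":-0.015,"wx":0,"wy":0,"wz":0,"hand":42},{"dx":0,"dy":0,"dz":-0.015,"wx":0,"wy":0,"wz":0,"hand":42},{"dx":0,"dy":0,"dz":-0.015,"wx":0,"wy":0,"wz":0,"hand":42},{"dx":0,"dy":0,"dz":-0.2,"wx":0,"wy":0,"wz":0,"hand":42},{"dx":0,"dy":0,"dz":-0.6,"wx":0,"wy":0,"wz":0,"hand":42},{"dx":0,"dy":0,"dz":-1.2,"wx":0,"wy":0,"wz":0,"hand":42},{"dx":0,"dy":0,"dz":-2,"wx":0,"wy":0,"wz":0,"hand":42},{"dx":0,"dy":0,"dz":-3,"wx":0,"wy":0,"wz":0,"hand":42},{"dx":0,"dy":0,"dz":-4,"wx":0,"wy":0,"wz":0,"hand":42},{"dx":0,"dy":0,"dz":-4,"wx":0,"wy":0,"wz":0,"hand":42},{"dx":0,"dy":0,"dz":-4,"wx":0,"wy":0,"wz":0,"hand":42},{"dx":0,"dy":0,"dz":-4,"wx":0,"wy":0,"wz":0,"hand":42},{"dx":0,"dy":0,"dz":-4,"wx":0,"wy":0,"wz":0,"hand":42}]}}

```text
clock: 26.3
eef_pos: [0.4792, 0.1726, 0.2167]
tool_rot: [0.726, 0.688, -0.002, -0.001]
ft_force: [-0.0, 0.3, -0.7]
grip_width: 0.0419
grasp_force: 0.0
```

```bash
python3 - <<'E'
from h import *
go([0,0,0]);red()
i=bot.camera("scene")[:,:,::-1];cv2.imwrite("pics/p9.png",cv2.resize(i[190:320,200:470],None,fx=2.9,fy=2.9,interpolation=cv2.INTER_CUBIC))
E
```

```text
to [0, 0, 0] d [-6.289  1.576  4.337] w [-0.04  0.02  2.33] now [292.5 140.2 216.7] F [ 0.29  0.1  -0.66] t 26.3 w 0.04188401969699884
[[309, 259, 24, 16, 229]]
```

View pics/p9.png

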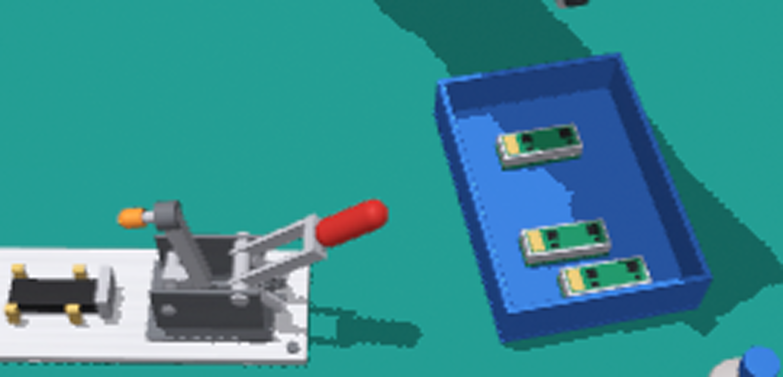

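The module lies flat, circuit side up, in the free half at about (540,145). The clamp is open and the finished modules haven't moved.

```bash
python3 -c "
from h import *
print(bot.job_done())"
```

```text
the job is handed in; nothing more can be done
None
```

The job is handed in at about 26 s: the module was seated against the stop at about 7 N, clamped and left locked for about 1.6 s, the clamp was fully reopened, and the module now lies flat, circuit side up, in the free half of the tote, with the finished modules where they were.

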